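Put the screwdriver from the pot back into its foam slot

ROBOT

A 7-joint arm with a two-finger parallel gripper is mounted at the origin on the work surface; the furniture and walls round the work are solid. World frame = base frame: x ahead of the robot, y to its left, z up, the work surface at z = 0. Lengths are in m, angles in degrees, forces in N, time in s.
With the tool pointing down it reaches from about 0.4 to 0.85 m from the base axis. Payload 4.4 kg.
Tool frame: the origin (TCP) lies between the finger pads; the fingertips stand 17 mm ahead of it and the grasp point (between the pads) lies 2 mm behind it; z points along the fingers, y is the line along which they close (so a half turn about z gives the same grasp; the last joint's range is limited). The gripper opens to 94 mm and grips with 3 to 60 N. Pads are 16 mm wide; open, the fingers measure 119 mm over their backs; the gripper's body (75 mm by 177 mm) begins 78 mm behind the grasp point.
Start: joints at [-76.708, 36.005, 2.206, 86.941, -1.547, 57.084, -1.146], TCP at [0.191, 0.621, 0.222] pointing down, gripper open.
Joint ranges: [-175.42, 175.42], [-21.48, 121.26], [-71.46, 75.88], [10.55, 141.38], [-63.04, 243.04], [13.31, 113.54], [-168.57, 168.57]. Speed limits (degrees/s): [147.25, 147.25, 180, 180, 180, 180, 180].

INTERFACE

Orientations are given as a 3x3 rotation matrix whose columns are the frame's x, y, z axes.
In Python, from station import r gives the robot as it stands. The module is installed in compiled form; this text tells all that it offers.
- The arm moves only by the shell command python3 -m handwheel 'ROWS' [FORCE]. ROWS is JSON, one flat list of numbers, 7 for each row, row after row: the closure, from -1 (fully open) to 1 (shut), then the shift along the world's x, y, z in cm, then the turn, a rotation vector about the world's x, y, z in degrees. A call has 1 to 12 rows; each row is the pose to reach, as a shift and turn from the pose commanded when the call began; what a row does not reach only later rows make up. A row lasts 1/12 s, in which the tool goes at most 41.7 mm and 7.16 degrees, less where a joint would pass 70% of its speed; a pose out of reach is approached as far as the arm can. A call with a gripper value outside its range is refused whole. The fingers move at their own pace and stop on an object; FORCE is the grip in N (left out, the last holds). Time passes only in rows, so rows that repeat a pose let the fingers close. It gives the time, the measured TCP pose, the force, the opening and the grip force at its end, in the units of the state.
- r.get_obs(): the state, without advancing time (a new reading comes with each control period).
- r.read_camera(name): name is "scene" or "side" or "wrist"; returns a dict with "color" (480x640x3 uint8, red, green, blue), "camera_matrix" (3x3 intrinsics, pixels), "cam_to_world" (4x4, takes a point from camera to world coordinates). Camera axes: x right, y down, z forward; pixel columns grow to the right and rows downward; lengths in m; the calibration is good to about 2 mm. A picture is of the moment at which its call begins. There is no depth.
- r.sign_off(): hands the job in; it is judged then, once.
The state is a dict: "time": time; "joint_positions": joint angles; "qvel": joint speeds; "tau": joint torques, N m; "eef_pos": TCP position; "tcp_rot": TCP orientation; "ft_force": force on the tool from outside, world axes, zero at the start; "ft_torque": the same for the moment, N m; "grip_width": opening from 0.0 (shut) to 1.0 (fully open); "grasp_force": force on a finger pad.
Only numpy, scipy, OpenCV 4.12 (cv2) and the standard library are available. Lean on these libraries where they do the work, as an engineer would, in place of code of your own. Each camera call takes 0.05 s, during which the arm holds its last target. There are 200 camera calls.

TASK

Someone left the red screwdriver standing in the white pot. Draw it out without knocking the pot over and put it back in its empty cut-out in the foam tool tray: lower it in rather than drop it, handle in the wide part, so that it lies fully down in the slot. Leave the other two tools in the tray where they lie.

Things in the scene. Friction and masses are not known exactly. Their poses are not given: they have to be found in the camera images.
- screwdriver: Loose screwdriver, 205 mm long, 90 g: round red handle 103 mm long, 27 mm thick (tapering to 18 mm at the shank), straight steel shank 6 mm thick. At the start it leans in the pot, tip on the pot's floor, handle up and out over the rim. Origin: mid-length, at the under side when lying. Its axis runs from tip to handle end along (0, 0.998, 0.067) of the body, nearly +y.
- driver_handle (a point): Middle of the screwdriver's handle, on the tool's axis: 51 mm from the handle's flat end, 152 mm from the tip; the tool balances here. The place to grip.
- driver_tip (a point): Centre of the screwdriver's blade tip, on the tool's axis. The line from driver_tip to driver_handle is the tool's axis.
- pot: Loose round white stoneware pot with a blue rim, 500 g, 105 mm high, 70 mm outside and 58 mm inside diameter, floor 6 mm thick. Origin: centre of its underside, z up. At the start the screwdriver leans about 24 degrees off vertical toward the pot's +y, handle middle about 146 mm above the bench. A tall bench press stands at the left, y 0.45 to 0.65 m.
- tool_tray: Tray with black-over-yellow foam, fixed to the bench, 262 x 280 mm over its red rim. Origin: centre of its underside; slots run along its y. Foam top at z = 36 mm, yellow slot floors at z = 22 mm. Slots at x = -72 (regulator), 0 (awl) and +72 mm (screwdriver, empty), handles at the +y end.
- slot_handle (a point): Where driver_handle lies when the screwdriver is fully down in its slot: 35 mm above the bench. Axes as the tray's. Handle pocket: 38 mm wide, from 58 mm short of this point (-y) to 56 mm beyond. A finger trough 60 mm wide crosses here under all handles, from 190 mm on the -x side to 46 mm on the +x side of this point, floor 8 mm above the bench.
- slot_tip (a point): Where driver_tip lies when the screwdriver is fully down in its slot: 25 mm above the bench, 152 mm from slot_handle toward the tray's -y. The shank channel is 18 mm wide and ends 9 mm past this point.
- awl: Loose awl, 170 mm long, brown wooden handle 26 mm thick, lying in the tray's middle slot, its handle top about 50 mm above the bench. Origin mid-length on its under side, +y toward the handle. To be left alone.
- regulator: Loose stuffing regulator, 230 mm long (steel spike with a light wooden handle 22 mm thick), lying in the slot at the tray's -x edge. Origin mid-length on its under side, +y toward the handle. To be left alone.

How it is judged (in metres and radians):
On the way, in this order (a step that is already met when the one before it is completed fails the run):
1. the screwdriver is drawn out of the pot: its tip is above the rim of the standing pot (z of driver_tip in the frame of pot above 0.107 m and angle between pot's own z axis and vertical below 0.2 rad), for 0.1 s.
2. the screwdriver is lowered by the fingers into its slot: handle middle and tip within 30 mm of their places while the fingers still hold it (distance between driver_handle and slot_handle below 0.03 m and distance between driver_tip and slot_tip below 0.03 m and contact force between the fingers and screwdriver above 0.3 N), for 0.1 s.
At the end, for the whole second after the job is handed in: The screwdriver lies at rest, released, fully down in its own slot of the tray: handle middle and tip each within 10 mm of their seated places (slot_handle, slot_tip); the pot stands upright (within 0.1 rad); the awl and the regulator have not been shifted by more than 15 mm (distance between driver_handle and slot_handle below 0.01 m and distance between driver_tip and slot_tip below 0.01 m and contact force between the fingers and screwdriver below 0.05 N and linear speed of screwdriver below 0.02 m/s and angle between pot's own z axis and vertical below 0.1 rad); the robot touches nothing.
It fails at once if the pot is knocked over (tilted by more than 0.35 rad) (angle between pot's own z axis and vertical above 0.35 rad).
It fails at once if the awl or the regulator is shifted by more than 15 mm (distance of any of awl, regulator from where it was at the start of the episode above 0.015 m).
It also fails if it takes over 48 s, if anything falls off the work surface, if the arm or the gripper's body presses on something with over 40 N, if the wrist force passes 120 N, or if a joint passes its speed limit or range.

## Working session

There is one attempt and no reset: what is moved stays moved. The work goes in short steps, Python scripts to look and compute and a shell command to move; the robot and the scene stay as the last step left them, time stands still between calls to the robot, and variables do not carry over. Pictures are saved under pics/ and viewed, at most 10 in all, crops included, and the job is handed in when it is done.

```bash
mkdir -p pics; cat > h.py <<'E'
import numpy as np, cv2
from station import r
def cam(n,save=None):
    d=r.read_camera(n)
    if save: cv2.imwrite('pics/'+save,d['color'][:,:,::-1])
    return d
def ray(K,T,u,v):
    d=T[:3,:3]@np.linalg.solve(K,[u,v,1]); return T[:3,3],d/np.linalg.norm(d)
def onz(K,T,u,v,z):
    o,d=ray(K,T,u,v); return o+d*(z-o[2])/d[2]
def tri(rs):
    A=0;b=0
    for o,d in rs:
        P=np.eye(3)-np.outer(d,d);A=A+P;b=b+P@o
    p=np.linalg.solve(A,b); return p,[np.linalg.norm((np.eye(3)-np.outer(d,d))@(p-o)) for o,d in rs]
E
python3 - <<'E'
from h import *
import pickle
np.set_printoptions(precision=4,suppress=True)
D={}
for n in ['scene','side','wrist']:
    d=cam(n,n+'0.png'); D[n]=d; print(n,d['camera_matrix'],d['cam_to_world'])
pickle.dump(D,open('D0.pkl','wb'))
o=r.get_obs();print(o['time'],o['eef_pos'],o['tcp_rot'])
a=np.hstack([D['scene']['color'],D['side']['color']])
E
```

```text
scene [[589.2931   0.     324.1558]
 [  0.     589.2931 238.153 ]
 [  0.       0.       1.    ]] [[ 0.865  -0.3634  0.3459  0.0586]
 [-0.5015 -0.6467  0.5747 -0.6821]
 [ 0.0148 -0.6706 -0.7417  1.0253]
 [ 0.      0.      0.      1.    ]]
side [[453.9175   0.     317.1583]
 [  0.     453.9175 237.7206]
 [  0.       0.       1.    ]] [[-0.9661 -0.1642  0.1993  0.2888]
 [-0.258   0.5793 -0.7732  0.6883]
 [ 0.0115 -0.7984 -0.602   0.6537]
 [ 0.      0.      0.      1.    ]]
wrist [[369.0866   0.     320.9285]
 [  0.     369.0866 237.9223]
 [  0.       0.       1.    ]] [[ 0.2926  0.925   0.2423  0.119 ]
 [ 0.9562 -0.2826 -0.0756  0.6433]
 [-0.0015  0.2538 -0.9673  0.3836]
 [ 0.      0.      0.      1.    ]]
0.15 [0.1906 0.621  0.2218] [[-0.956   0.2935 -0.0004]
 [ 0.2935  0.956  -0.0014]
 [-0.     -0.0014 -1.    ]]
```

View pics/scene0.png

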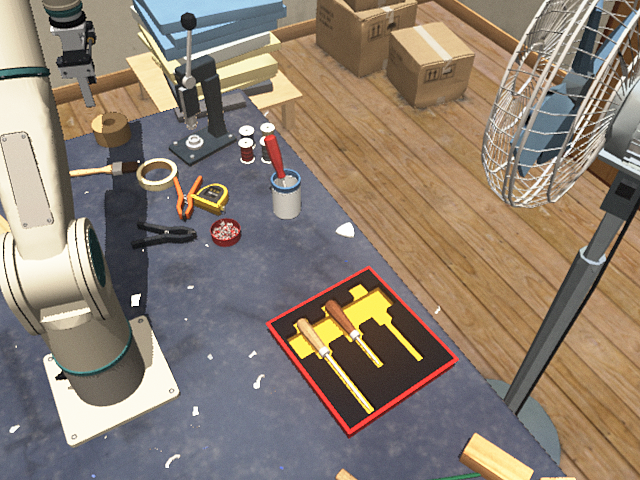

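View pics/side0.png

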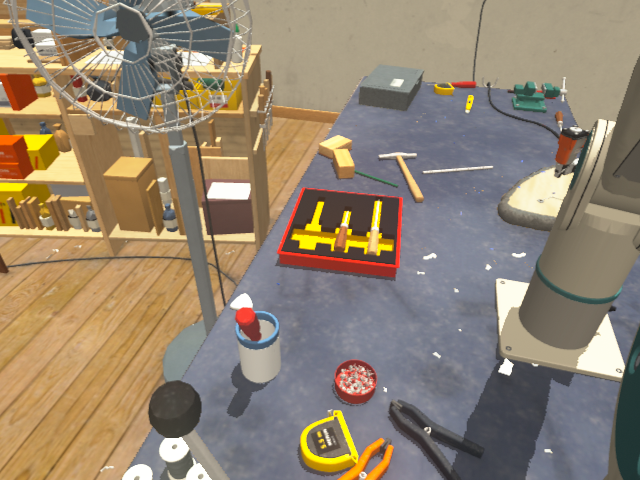

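The pot is around scene (286,195) and side (258,345). The red handle rises to scene (270,137) and side (245,316). The tray's empty slot is the far right one in scene, with its shank end near (420,358). I'll enlarge these areas.

```bash
python3 - <<'E'
import pickle,cv2,numpy as np
D=pickle.load(open('D0.pkl','rb'))
s,e=D['scene']['color'],D['side']['color']
def c(i,x,y,w,h): return cv2.resize(i[y:y+h,x:x+w],(400,300),interpolation=cv2.INTER_CUBIC)
a=c(s,225,125,133,100);b=c(e,190,285,133,100);t=c(s,260,260,200,150+25);
t=cv2.resize(s[260:410,265:465],(400,300),interpolation=cv2.INTER_CUBIC)
u=cv2.resize(e[180:280,275:408],(400,300),interpolation=cv2.INTER_CUBIC)
cv2.imwrite('pics/crops.png',np.vstack([np.hstack([a,b]),np.hstack([t,u])])[:,:,::-1])
E
```

```text
(no output)
```

View pics/crops.png

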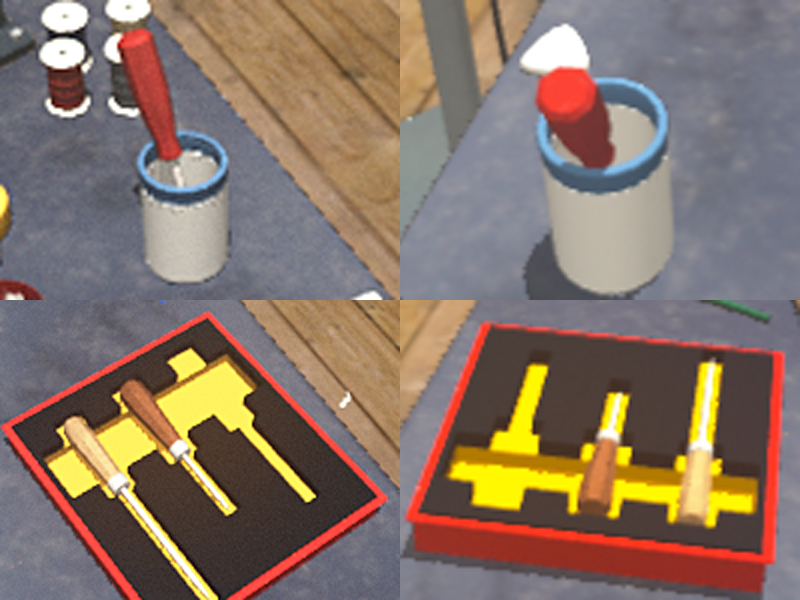

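```bash
cat > m.py <<'E'
from h import *
import pickle
from scipy.optimize import least_squares
np.set_printoptions(precision=4,suppress=True)
D=pickle.load(open('D0.pkl','rb'))
def R(n,p): return ray(D[n]['camera_matrix'],D[n]['cam_to_world'],*p)
def proj(n,P):
    T=np.linalg.inv(D[n]['cam_to_world']);q=T[:3,:3]@P+T[:3,3];q=D[n]['camera_matrix']@q;return q[:2]/q[2]
E
python3 - <<'E'
from m import *
for k,a,b in [('rim',(286,179.6),(257.2,328)),('end',(269.5,137.3),(246.8,315.7)),('neck',(282.2,176.7),(255.5,339.3))]:
    print(k,tri([R('scene',a),R('side',b)]))
C=[(1,1),(-1,1),(1,-1),(-1,-1)]
S=[(370,268),(266.5,323.5),(458,359),(350,432)]
E=[(278.3,252.7),(398.7,266.7),(304.3,187.7),(402.3,197.3)]
def pt(q,x,y,z): c,s=np.cos(q[2]),np.sin(q[2]); return np.array([q[0]+c*x-s*y,q[1]+s*x+c*y,z])
def f(q): return np.concatenate([proj(n,pt(q,.131*a,.14*b,q[3]))-p for n,P in(('scene',S),('side',E)) for (a,b),p in zip(C,P)])
for y0 in (0,.5,-.5):
  s=least_squares(f,[.55,-.1,y0,.04]);print(s.x,s.cost);
print(f(s.x).reshape(-1,2))
q=s.x
# slot_handle y: trough centre from tray; check slot end & trough
for n,p in (('scene',(265+315/2,260+199/2)),('side',(275+138/3.008,180+63/3))):
    P=onz(D[n]['camera_matrix'],D[n]['cam_to_world'],*p,.022);c,s_=np.cos(q[2]),np.sin(q[2]);d=P-[q[0],q[1],0];print('slot end local',c*d[0]+s_*d[1],-s_*d[0]+c*d[1])
E
```

```text
rim (array([0.5032, 0.2356, 0.101 ]), [np.float64(0.0009958183805287948), np.float64(0.0009958183805290949)])
end (array([0.4922, 0.2904, 0.1895]), [np.float64(0.0022215023286002032), np.float64(0.0022215023286002215)])
neck (array([0.501 , 0.2534, 0.0958]), [np.float64(0.0024777118135029387), np.float64(0.0024777118135030475)])
[ 0.446  -0.1839  0.0854  0.034 ] 8.529849741522982
[ 0.446  -0.1839  0.0854  0.034 ] 8.529849741522844
[ 0.446  -0.1839  0.0854  0.034 ] 8.529849741522346
[[-1.0194 -1.7107]
 [-0.7804 -0.158 ]
 [ 0.6602  0.5549]
 [-0.8795  2.4051]
 [-1.3896 -0.4683]
 [-0.1681  0.3349]
 [-1.6376 -0.3982]
 [-0.1369  0.0938]]
slot end local 0.07977318149416807 -0.09610701545550235
slot end local 0.0750565981193592 -0.10117524427962865
```

```bash
python3 - <<'E'
from m import *
from scipy.spatial.transform import Rotation as Ro
for n,p in (('pressbaseL',(170,140)),('pressbaseR',(237,138)),('presslo',(190,160)),('spool',(247,160)),('spool2',(268,160)),('roll',(157,180))):
    print(n,onz(D['scene']['camera_matrix'],D['scene']['cam_to_world'],*p,0))
print('press knob ray',R('scene',(188,20)),R('side',(175,408)),tri([R('scene',(188,20)),R('side',(175,408))]))
u=np.array([-.0088,.037,.0]);u/=np.linalg.norm(u);t=np.radians(23.5);u=u*np.sin(t)+[0,0,np.cos(t)]
y=np.cross(u,[0,0,1]);y/=np.linalg.norm(y)   # ~ +x
zp=np.cross(u,y); zp*=np.sign(zp[1])
o=r.get_obs();R0=o['tcp_rot']
for dl in (0,20,30):
    z=Ro.from_rotvec(-np.radians(dl)*y).apply(zp)
    Rg=np.c_[np.cross(y,z),y,z]
    print(dl,'u',u,'y',y,'z',z,'rotvec',np.degrees(Ro.from_matrix(Rg@R0.T).as_rotvec()))
    print(' yaw-only rotvec to y', np.degrees(np.arctan2(y[1],y[0])-np.arctan2(R0[1,1],R0[0,1])))
E
```

```text
pressbaseL [0.35   0.6339 0.    ]
pressbaseR [0.5139 0.5529 0.    ]
presslo [0.3667 0.5283 0.    ]
spool [0.4984 0.455  0.    ]
spool2 [0.5471 0.4279 0.    ]
roll [0.2643 0.4956 0.    ]
press knob ray (array([ 0.0586, -0.6821,  1.0253]), array([ 0.2571,  0.8523, -0.4554])) (array([0.2888, 0.6883, 0.6537]), array([ 0.3956, -0.4269, -0.8132])) (array([0.4267, 0.5402, 0.3719]), [np.float64(0.0007371436887575914), np.float64(0.0007371436887575756)])
0 u [-0.0923  0.3879  0.9171] y [ 0.9729  0.2314 -0.    ] z [-0.2122  0.8922 -0.3987] rotvec [ 50.5978  47.3397 -52.5306]
 yaw-only rotvec to y -59.55648456637321
20 u [-0.0923  0.3879  0.9171] y [ 0.9729  0.2314 -0.    ] z [-0.1678  0.7057 -0.6884] rotvec [ 35.4801  33.1575 -56.1657]
 yaw-only rotvec to y -59.55648456637321
30 u [-0.0923  0.3879  0.9171] y [ 0.9729  0.2314 -0.    ] z [-0.1376  0.5787 -0.8039] rotvec [ 27.8856  26.034  -57.4806]
 yaw-only rotvec to y -59.55648456637321
```

```bash
python3 -m handwheel '[-0.3,0,-1,3,0,0,0, -0.3,0,-3,6,0,0,-4, -0.3,1,-6,8,0,0,-8, -0.3,2,-9,10,0,0,-12, -0.3,3,-12,10,0,0,-16, -0.3,4,-15,10,0,0,-20, -0.3,5,-18,10,0,0,-24, -0.3,7,-21,10,0,0,-28, -0.3,9,-24,10,0,0,-32, -0.3,11,-27,10,0,0,-36, -0.3,13,-30,10,0,0,-40, -0.3,15,-33,10,0,0,-44]' 20
```

```text
time: 1.15
eef_pos: [0.3411, 0.2898, 0.3225]
tcp_rot: [[-0.481, 0.877, -0.0], [0.877, 0.481, 0.0], [0.0, 0.0, -1.0]]
ft_force: [1.1, 0.5, -0.9]
grip_width: 0.653
grasp_force: 0.0
```

```bash
python3 -m handwheel '[-0.3,3,-2.5,0,0,0,-3, -0.3,6,-5,0,0,0,-6, -0.3,9,-7.5,0,0,0,-9, -0.3,12,-10,0,0,0,-12, -0.3,15,-12,0,0,0,-15, -0.3,18,-14,0,0,0,-15.5, -0.3,18,-14,0,0,0,-15.5]' && python3 -m handwheel '[-0.3,0,0,0,5,1.2,0, -0.3,0,0,0,10,2.4,0, -0.3,0,0,0,15,3.6,0, -0.3,0,0,0,20,4.8,0, -0.3,0,0,0,25,6,0, -0.3,0,0,0,30,7,0, -0.3,0,0,0,35,8.2,0, -0.3,0,0,0,40,9.4,0, -0.3,0,0,0,45,10.6,0, -0.3,0,0,0,45,10.6,0, -0.3,0,0,0,45,10.6,0]'; python3 - <<'E'
from h import *
import pickle
np.set_printoptions(precision=4,suppress=True)
D={n:cam(n,n+'1.png') for n in ('wrist','scene','side')}
pickle.dump(D,open('D1.pkl','wb'))
print(r.get_obs()['joint_positions'])
E
```

```text
time: 1.73
eef_pos: [0.5258, 0.1452, 0.3224]
tcp_rot: [[-0.223, 0.975, 0.004], [0.975, 0.223, -0.004], [-0.005, 0.003, -1.0]]
ft_force: [-0.6, -0.4, 0.8]
grip_width: 0.653
grasp_force: 0.0
time: 2.65
eef_pos: [0.5205, 0.1506, 0.3214]
tcp_rot: [[-0.159, 0.973, -0.166], [0.674, 0.23, 0.702], [0.721, -0.001, -0.693]]
ft_force: [0.4, -0.1, -1.0]
grip_width: 0.649
grasp_force: 0.0
[ -1.1857  31.9699  12.7282  97.9687 -48.6867  80.2929  46.4025]
```

View pics/wrist1.png

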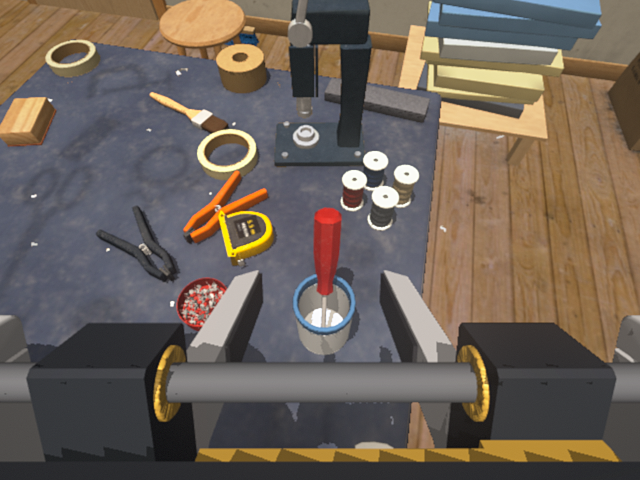

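The wrist view shows the handle upright between the open fingers. The end is at (327,215), the neck at (325,291), and the pot rim centre at about (323,304). I'll refine using all three views.

```bash
python3 - <<'E'
from m import *
W=pickle.load(open('D1.pkl','rb'))['wrist']
rw=lambda p: ray(W['camera_matrix'],W['cam_to_world'],*p)
P={}
for k,a,b,c in [('rim',(286,179.6),(257.2,328),(323.5,304)),('end',(269.5,137.3),(246.8,315.7),(327,214)),('neck',(282.2,176.7),(255.5,339.3),(325.5,292))]:
    P[k]=tri([R('scene',a),R('side',b),rw(c)]);print(k,P[k])
    print(tri([R('scene',a),rw(c)]),tri([R('side',b),rw(c)]))
e,n=P['end'][0],P['neck'][0];u=(e-n)/np.linalg.norm(e-n);print(np.linalg.norm(e-n),u,np.degrees(np.arccos(u[2])),'mid',e-.051*u,'tip',e-.205*u)
o=r.get_obs();z=o['tcp_rot'][:,2];h=e-.051*u
print('delta to grasp',h+.002*z-o['eef_pos'],'standoff10cm',h+.002*z-.1*z-o['eef_pos'],z,'along z',(h-o['eef_pos'])@z)
E
```

```text
rim (array([0.5029, 0.2349, 0.1009]), [np.float64(0.001380819555251503), np.float64(0.0008974868368632995), np.float64(0.0009959805646882443)])
(array([0.5027, 0.2327, 0.1043]), [np.float64(2.6235615702967396e-05), np.float64(2.6235615702906433e-05)]) (array([0.5025, 0.2346, 0.0995]), [np.float64(0.00023499202743848326), np.float64(0.0002349920274384539)])
end (array([0.4921, 0.2909, 0.1899]), [np.float64(0.0022583671037926583), np.float64(0.002272061368331496), np.float64(0.0006429742907114306)])
(array([0.4929, 0.2889, 0.1927]), [np.float64(0.0008446485069432873), np.float64(0.0008446485069432136)]) (array([0.4909, 0.2915, 0.1894]), [np.float64(0.0011121431865936291), np.float64(0.0011121431865935144)])
neck (array([0.501 , 0.2523, 0.0953]), [np.float64(0.002878758001523551), np.float64(0.0024148978863924005), np.float64(0.0014722487727603557)])
(array([0.5012, 0.2484, 0.1014]), [np.float64(0.0002966559783727595), np.float64(0.0002966559783727238)]) (array([0.5001, 0.2518, 0.0923]), [np.float64(0.0005302041233589132), np.float64(0.0005302041233589336)])
0.10258728550997565 [-0.0866  0.376   0.9226] 22.69731065741424 mid [0.4965 0.2717 0.1429] tip [0.5099 0.2138 0.0008]
delta to grasp [-0.0242  0.1202 -0.1819] standoff10cm [-0.0076  0.05   -0.1127] [-0.1662  0.702  -0.6925] along z 0.21240484001802581
```

```bash
python3 -m handwheel '[-0.3,-0.2,1.6,-3.6,0,0,0, -0.3,-0.5,3.2,-7.2,0,0,0, -0.3,-0.7,4.9,-10.9,0,0,0, -0.3,-1,6.3,-12.3,0,0,0, -0.3,-1.3,7.7,-13.7,0,0,0, -0.3,-1.6,9.1,-15.1,0,0,0, -0.3,-2,10.5,-16.5,0,0,0, -0.3,-2.4,11.9,-17.9,0,0,0, -0.3,-2.4,11.9,-17.9,0,0,0, -0.3,-2.4,11.9,-17.9,0,0,0]'; python3 - <<'E'
from h import *
cam('wrist','wrist2.png');d=cam('scene')['color'][100:250,200:400];e=cam('side')['color'][250:400,150:350]
cv2.imwrite('pics/g.png',cv2.resize(np.hstack([d,e]),(800,300),interpolation=cv2.INTER_CUBIC)[:,:,::-1])
E
```

```text
time: 3.63
eef_pos: [0.4961, 0.2719, 0.1443]
tcp_rot: [[-0.164, 0.972, -0.167], [0.672, 0.235, 0.703], [0.722, 0.003, -0.691]]
ft_force: [0.2, -0.6, -0.3]
grip_width: 0.652
grasp_force: 0.0
```

View pics/g.png

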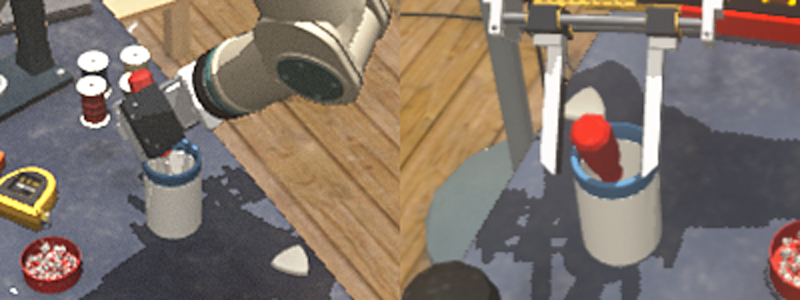

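View pics/wrist2.png

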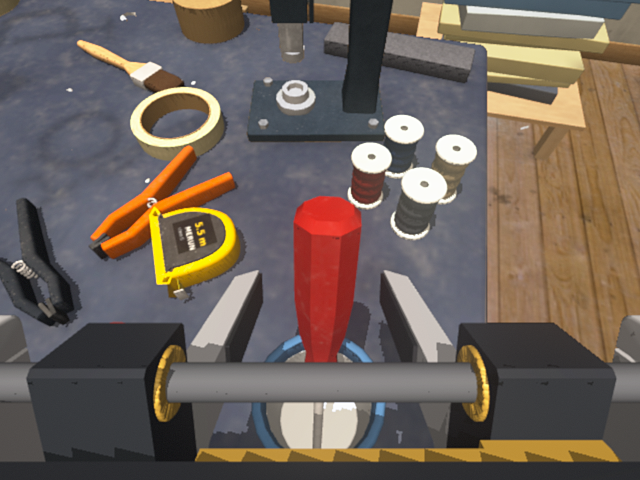

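The wrist view shows the handle at (327,260), centred between the fingers at about (255,275) and (395,275). The side view agrees, so I'll close.

```bash
python3 -m handwheel '[0,0,0,0,0,0,0, 0.3,0,0,0,0,0,0, 0.6,0,0,0,0,0,0, 1,0,0,0,0,0,0, 1,0,0,0,0,0,0, 1,0,0,0,0,0,0, 1,0,0,0,0,0,0, 1,0,0,0,0,0,0]' 30
```

```text
time: 4.45
eef_pos: [0.4967, 0.2704, 0.1435]
tcp_rot: [[-0.162, 0.973, -0.166], [0.673, 0.231, 0.703], [0.722, 0.002, -0.692]]
ft_force: [0.2, 0.2, 0.8]
grip_width: 0.277
grasp_force: 29.8
```

```bash
python3 -m handwheel '[1,0,0.1,0.7,0,0,0, 1,0,0.2,1.5,0,0,0, 1,0,0.4,3,0,0,0, 1,-0.1,0.6,4.5,0,0,0, 1,-0.1,0.9,6,0,0,0, 1,-0.2,1.2,8,0,0,0, 1,-0.3,1.5,10,0,0,0, 1,-0.3,1.8,12,0,0,0, 1,-0.4,2,14,0,0,0, 1,-0.4,2,16,0,0,0, 1,-0.4,2,18,0,0,0, 1,-0.4,2,18,0,0,0]'; python3 - <<'E'
from h import *
d=cam('scene')['color'][40:260,180:400];e=cam('side')['color'][180:400,100:320];w=cam('wrist')['color'][20:460,100:540]
cv2.imwrite('pics/lift.png',np.hstack([cv2.resize(i,(266,266),interpolation=cv2.INTER_AREA) for i in (d,e,w)])[:,:,::-1])
E
```

```text
time: 5.45
eef_pos: [0.4938, 0.2911, 0.328]
tcp_rot: [[-0.167, 0.973, -0.161], [0.671, 0.232, 0.704], [0.722, 0.009, -0.691]]
ft_force: [1.4, 0.4, 0.4]
grip_width: 0.277
grasp_force: 29.8
```

View pics/lift.png

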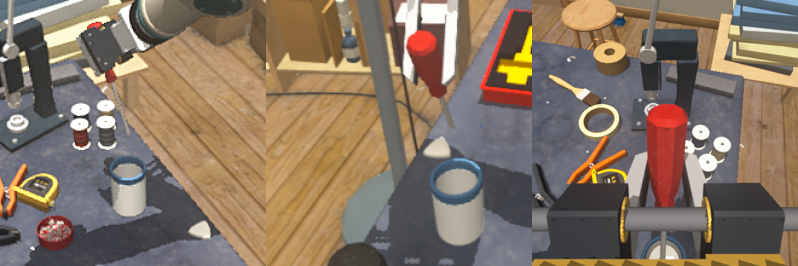

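The tool is out and the pot is standing. Next I'll compute the turn.

```bash
python3 - <<'E'
from h import *
from scipy.spatial.transform import Rotation as Ro
np.set_printoptions(precision=3,suppress=True)
Rt=np.array(r.get_obs()['tcp_rot']);u=np.array([-.089,.382,.92]);
def fr(y,u):
    u=u/np.linalg.norm(u);y=y-u*(y@u);y/=np.linalg.norm(y);return np.c_[y,u,np.cross(y,u)]
A=fr(Rt[:,1],u);a=.0854
B=fr(np.array([np.cos(a),np.sin(a),0]),np.array([-np.sin(a),np.cos(a),.067]))
Q=B@A.T;print(np.degrees(Ro.from_matrix(Q).as_rotvec()));print(Q@Rt)
E
```

```text
[-62.32  -10.066  -7.508]
[[-0.085  0.996  0.026]
 [ 0.953  0.089 -0.289]
 [-0.29   0.    -0.957]]
```

```bash
python3 -m handwheel '[1,0,-2,0,-3.1,-0.5,-0.4, 1,0,-5,0,-6.2,-1,-0.8, 1,0,-8.5,0,-12.4,-2,-1.5, 1,0,-12,0,-18.6,-3,-2.2, 1,0,-15.5,0,-25,-4,-3, 1,0.3,-19,0,-31,-5,-3.7, 1,0.6,-22.5,0,-37.2,-6,-4.5, 1,0.9,-26,0,-43.4,-7,-5.2, 1,1.2,-29.5,0,-49.6,-8,-6, 1,1.5,-33,-2,-56,-9,-6.7, 1,1.8,-37,-4,-62.3,-10,-7.5, 1,1.9,-39,-5,-62.3,-10,-7.5]' && python3 -m handwheel '[1,0,-1,0,0,0,0, 1,0,-2,0,0,0,0,1,0,-2,0,0,0,0,1,0,-2,0,0,0,0]'; python3 - <<'E'
from h import *
import pickle
D={n:cam(n) for n in ('scene','side','wrist')};pickle.dump(D,open('D2.pkl','wb'))
s=D['scene']['color'][200:420,270:470];e=D['side']['color'][120:320,230:430]
w=D['wrist']['color']
f=lambda i,a,b:cv2.resize(i,(a,b),interpolation=cv2.INTER_CUBIC)
cv2.imwrite('pics/over.png',np.hstack([f(s,400,440),f(e,400,440)])[:,:,::-1]); cv2.imwrite('pics/w3.png',w[:,:,::-1])
E
```

```text
time: 6.6
eef_pos: [0.51, -0.0966, 0.2697]
tcp_rot: [[-0.094, 0.995, 0.021], [0.952, 0.096, -0.291], [-0.292, -0.007, -0.956]]
ft_force: [-0.5, 0.9, -1.7]
grip_width: 0.276
grasp_force: 29.8
time: 6.93
eef_pos: [0.5121, -0.12, 0.2741]
tcp_rot: [[-0.083, 0.996, 0.026], [0.954, 0.087, -0.287], [-0.288, 0.001, -0.957]]
ft_force: [1.0, 0.3, 0.7]
grip_width: 0.275
grasp_force: 29.8
```

View pics/over.png

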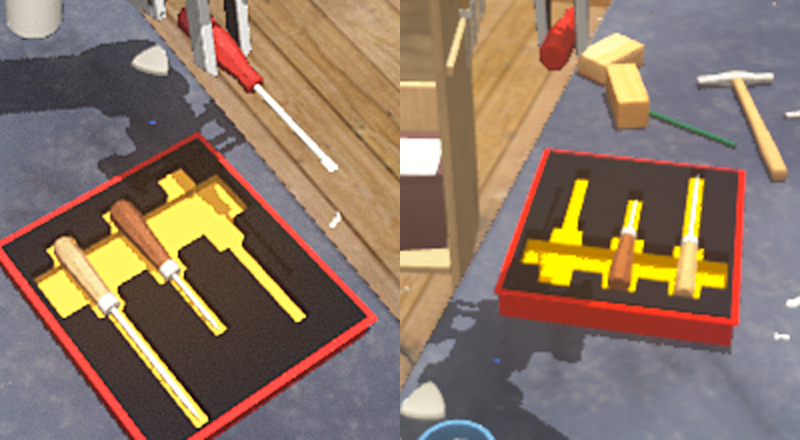

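View pics/w3.png

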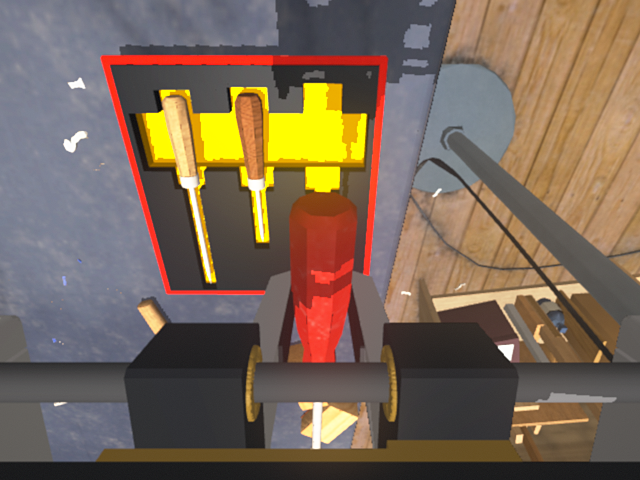

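```bash
cat > fit.py <<'E'
from m import *
import m
m.D.update(pickle.load(open('D2.pkl','rb')))
def pt(q,x,y,z): c,s=np.cos(q[2]),np.sin(q[2]); return np.array([q[0]+c*x-s*y,q[1]+s*x+c*y,z])
# tray q=x,y,yaw,rimz,t
obs=[('scene',(370,268),(.131,.14,0)),('scene',(266.5,323.5),(-.131,.14,0)),('scene',(458,359),(.131,-.14,0)),('scene',(350,432),(-.131,-.14,0)),
('side',(278.3,252.7),(.131,.14,0)),('side',(398.7,266.7),(-.131,.14,0)),('side',(304.3,187.7),(.131,-.14,0)),('side',(402.3,197.3),(-.131,-.14,0)),
('wrist',(103,57),(-.131,.14,0)),('wrist',(387,57),(.131,.14,0)),('wrist',(167,293),(-.131,-.14,0))]
sl=[('scene',(420.5,359),-.161),('side',(230+183/2,120+182/2.2),-.161),('wrist',(323,84),.056)]
def f(q,full=False):
    o=[(proj(n,pt(q,a,b,q[3]))-p) for n,p,(a,b,_) in obs]+[(proj(n,pt(q,.072,q[4]+d,.022))-p) for n,p,d in sl]
    return np.array(o) if full else np.concatenate(o)
s=least_squares(f,[.446,-.184,.085,.036,.06],loss='soft_l1');q=s.x;print('tray',q);print(f(q,True))
sh=pt(q,.072,q[4],.035);st=pt(q,.072,q[4]-.152,.025);print('slot_handle',sh,'slot_tip',st)
o=r.get_obs();e0=np.array(o['eef_pos']);Rt=np.array(o['tcp_rot'])
def g(p,full=False):
    h=p[:3];u=np.array([p[3],p[4],0]);u[2]=0;u=np.array([-np.sin(p[3])*np.cos(p[4]),np.cos(p[3])*np.cos(p[4]),np.sin(p[4])])
    v=[proj('scene',h-.152*u)-(436.5,283.5),proj('scene',h-.052*u)-(400,242.5),proj('wrist',h+.051*u)-(323,206),proj('side',h+.051*u)-(307,143)]
    w=proj('wrist',h-.07*u);w2=proj('wrist',h-.085*u)
    l=w+(w2-w)*(430-w[1])/(w2-w)[1]
    v.append([l[0]-317,0]);dd=Rt.T@(h-e0)   # h expected in tool: y 0, z -2mm
    v.append([dd[1]/.001,(dd[2]+.002)/.002]); return np.array(v) if full else np.concatenate(v)
s=least_squares(g,[*e0,.085,.067],loss='soft_l1');p=s.x;print('h',p[:3],'yaw,pitch',np.degrees(p[3:]));print(g(p,True));print('h in tool',Rt.T@(p[:3]-e0))
print('need shift cm',100*(sh-p[:3]),'yaw',np.degrees(q[2]-p[3]),'pitch',np.degrees(np.arcsin(.01/.152)-p[4]))
E
python3 fit.py
```

```text
tray [ 0.4467 -0.1827  0.0871  0.0323  0.0606]
[[-1.2704 -1.754 ]
 [-0.7431 -0.1572]
 [ 0.3821  0.1987]
 [-0.7761  2.0424]
 [-1.7665  0.4972]
 [-0.5462  1.1982]
 [-2.1219  0.3707]
 [-0.6327  0.7943]
 [-1.1361  0.1027]
 [ 0.4383  0.9734]
 [ 0.284   0.5937]
 [ 0.3835  3.3835]
 [ 0.0393 -1.2245]
 [ 0.0164 -0.724 ]]
slot_handle [ 0.5132 -0.1161  0.035 ] slot_tip [ 0.5264 -0.2675  0.025 ]
h [ 0.5109 -0.1169  0.2751] yaw,pitch [4.1128 3.5093]
[[-0.8699 -0.3897]
 [-2.5411 -0.006 ]
 [ 0.1283  0.4924]
 [-0.8835  2.5912]
 [ 0.546   0.    ]
 [-1.1377  0.1776]]
h in tool [ 0.0016 -0.0011 -0.0016]
need shift cm [  0.2253   0.0852 -24.0092] yaw 0.8780138953572895 pitch 0.2628563696190033
```

```bash
sed -i "s/-.161),('side'/-.161,.036),('side'/; s/182\/2.2),-.161)/182\/2.2),-.161,.022)/; s/(323,84),.056)/(323,84),.056,.036)/; s/q\[4\]+d,.022))-p) for n,p,d in sl/q[4]+d,zz))-p) for n,p,d,zz in sl/" fit.py; python3 fit.py; python3 -c "
import pickle;print(pickle.load(open('D2.pkl','rb'))['wrist']['cam_to_world'][:3,3])"
```

```text
tray [ 0.4465 -0.1828  0.0863  0.0323  0.0623]
[[-1.2585 -1.6716]
 [-0.7931 -0.1339]
 [ 0.32    0.3582]
 [-0.9356  2.1378]
 [-1.7015  0.467 ]
 [-0.5011  1.2283]
 [-1.9904  0.3623]
 [-0.5094  0.8265]
 [-1.2343  0.0582]
 [ 0.305   1.1784]
 [ 0.0445  0.5545]
 [ 0.7212 -0.8951]
 [ 0.0483 -0.8901]
 [-0.004  -0.0794]]
slot_handle [ 0.5129 -0.1145  0.035 ] slot_tip [ 0.526  -0.2659  0.025 ]
h [ 0.5109 -0.1169  0.2751] yaw,pitch [4.1128 3.5093]
[[-0.8699 -0.3897]
 [-2.5411 -0.006 ]
 [ 0.1283  0.4924]
 [-0.8835  2.5912]
 [ 0.546   0.    ]
 [-1.1377  0.1776]]
h in tool [ 0.0016 -0.0011 -0.0016]
need shift cm [  0.1956   0.241  -24.0092] yaw 0.8327272888965004 pitch 0.2628563696190033
[ 0.50038841 -0.00165541  0.40785806]
```

```bash
python3 -m handwheel '[1,0.1,0.1,-1,0,0,0.4, 1,0.2,0.2,-3,0,0,0.8, 1,0.2,0.2,-5,0,0,0.8, 1,0.2,0.2,-7,0,0,0.8, 1,0.2,0.2,-9,0,0,0.8, 1,0.2,0.2,-11,0,0,0.8, 1,0.2,0.2,-13,0,0,0.8, 1,0.2,0.2,-15,0,0,0.8, 1,0.2,0.2,-17,0,0,0.8, 1,0.2,0.2,-18.5,0,0,0.8, 1,0.2,0.2,-18.5,0,0,0.8, 1,0.2,0.2,-18.5,0,0,0.8]'; python3 - <<'E'
from h import *
import pickle
D={n:cam(n) for n in ('scene','side','wrist')};pickle.dump(D,open('D3.pkl','wb'))
f=lambda i,a,b:cv2.resize(i,(a,b),interpolation=cv2.INTER_CUBIC)
cv2.imwrite('pics/low.png',np.hstack([f(D['scene']['color'][240:400,330:490],400,400),f(D['side']['color'][150:310,250:410],400,400)])[:,:,::-1])
E
```

```text
time: 8.08
eef_pos: [0.5138, -0.117, 0.0883]
tcp_rot: [[-0.099, 0.995, 0.029], [0.952, 0.103, -0.288], [-0.289, -0.001, -0.957]]
ft_force: [0.7, -0.8, -0.1]
grip_width: 0.273
grasp_force: 29.8
```

View pics/low.png

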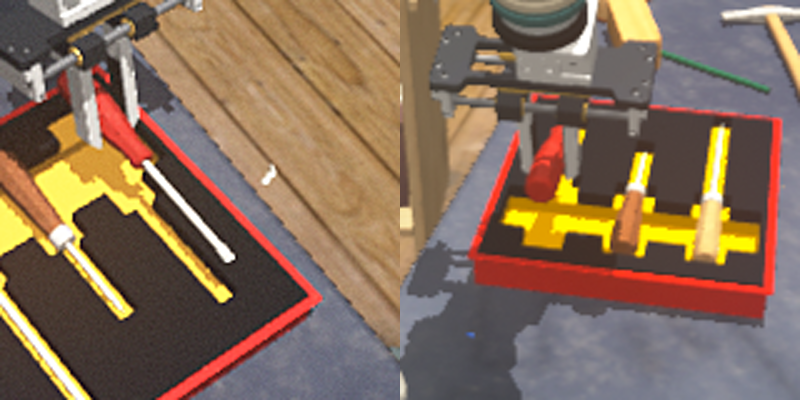

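```bash
python3 - <<'E'
from m import *
print(proj('scene',np.array([.526,-.266,.080])),'seen 422,343.2'); h=np.array([.513,-.1145,.09]);u=np.array([-.086,.994,.064])
print(proj('scene',h-.052*u),'seen 386,304', proj('side',h+.051*u),'seen',250+144/2.5,150+183/2.5)
o=r.get_obs();print(o['eef_pos'],o['tcp_rot'])
E
```

```text
[421.2798 342.4129] seen 422,343.2
[387.7633 304.1903] seen 386,304 [305.4762 226.2536] seen 307.6 223.2
[ 0.5147 -0.1174  0.0896] [[-0.098   0.9947  0.0318]
 [ 0.9522  0.103  -0.2875]
 [-0.2893  0.0021 -0.9572]]
```

```bash
python3 -m handwheel '[1,0,0.1,-0.6,0,0,0, 1,0,0.1,-1.2,0,0,0, 1,0,0.1,-1.8,0,0,0, 1,0,0.1,-2.4,0,0,0, 1,0,0.1,-3,0,0,0, 1,0,0.1,-3.5,0,0,0, 1,0,0.1,-4,0,0,0, 1,0,0.1,-4.4,0,0,0, 1,0,0.1,-4.8,0,0,0, 1,0,0.1,-5,0,0,0, 1,0,0.1,-5,0,0,0, 1,0,0.1,-5,0,0,0]'
```

```text
time: 9.23
eef_pos: [0.5137, -0.1167, 0.0385]
tcp_rot: [[-0.098, 0.995, 0.029], [0.952, 0.103, -0.288], [-0.289, -0.0, -0.957]]
ft_force: [-0.0, -1.4, -0.8]
grip_width: 0.276
grasp_force: 29.8
```

```bash
python3 -m handwheel '[1,0,0,-0.1,0,0,0, 1,0,0,-0.2,0,0,0, 1,0,0,-0.25,0,0,0, 1,0,0,-0.25,0,0,0, 1,0,0,-0.25,0,0,0]'; python3 - <<'E'
from h import *
D={n:cam(n) for n in ('scene','side')}
f=lambda i,a,b:cv2.resize(i,(a,b),interpolation=cv2.INTER_CUBIC)
cv2.imwrite('pics/in.png',np.hstack([f(D['scene']['color'][240:400,330:490],400,400),f(D['side']['color'][150:310,250:410],400,400)])[:,:,::-1])
E
```

```text
time: 9.65
eef_pos: [0.5137, -0.1166, 0.036]
tcp_rot: [[-0.098, 0.995, 0.03], [0.952, 0.103, -0.288], [-0.289, -0.0, -0.957]]
ft_force: [-0.5, 0.4, -0.7]
grip_width: 0.275
grasp_force: 29.8
```

View pics/in.png

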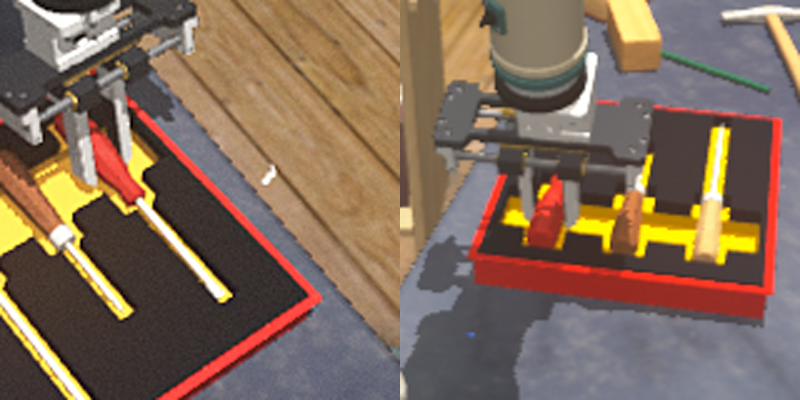

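The shank is in its channel, tip at crop (222,296), and the handle is in the pocket. I've now viewed 11 pictures, one over the limit of 10, so the remaining checks will be numeric. Releasing and rising.

```bash
python3 -m handwheel '[0.35,0,0,0,0,0,0, 0.25,0,0,0,0,0,0, 0.15,0,0,0,0,0,0, 0.1,0,0,0,0,0,0, 0.1,0,0,0,0,0,0, 0.1,0,0,0,0,0,0, 0.1,0,0,0,0,0,0]' && python3 -m handwheel '[0.1,0,0,0.5,0,0,0, 0.1,0,0,1.5,0,0,0, 0.1,0,0,3,0,0,0, 0.1,0,0,5,0,0,0, 0.1,0,0,8,0,0,0, 0.1,0,0,11,0,0,0, 0.1,0,0,14,0,0,0, 0.1,0,0,17,0,0,0, 0.1,0,0,20,0,0,0, 0.1,0,0,22,0,0,0, 0.1,0,0,22,0,0,0, 0.1,0,0,22,0,0,0]'; python3 - <<'E'
from m import *
for n in ('scene','side','wrist'):
    d=cam(n,n+'9.png');m.D[n]=d if False else d if 0 else D.__setitem__(n,d) or d
    c=d['color'].astype(int) if 0 else d['color'].astype(int)
E
true
```

```text
time: 10.33
eef_pos: [0.5137, -0.1166, 0.036]
tcp_rot: [[-0.098, 0.995, 0.03], [0.952, 0.103, -0.288], [-0.289, -0.0, -0.957]]
ft_force: [0.4, -0.6, -0.4]
grip_width: 0.453
grasp_force: 0.0
time: 11.33
eef_pos: [0.5141, -0.1166, 0.2575]
tcp_rot: [[-0.097, 0.995, 0.032], [0.952, 0.102, -0.287], [-0.289, 0.003, -0.957]]
ft_force: [-0.5, -0.0, -0.7]
grip_width: 0.455
grasp_force: 0.0Traceback (most recent call last):
  File "<stdin>", line 3, in <module>
NameError: name 'm' is not defined
```

```bash
python3 - <<'E'
from m import *
h=np.array([.513,-.1145,.035]);u=np.array([-.086,.994,.066]);ra=[]
for n in ('scene','side','wrist'):
    d=cam(n);D[n]=d;c=d['color'].astype(int)
    k=((c[...,0]>90)&(c[...,1]<60)&(c[...,2]<60)).astype(np.uint8)
    nn,l,s,ce=cv2.connectedComponentsWithStats(k);p=proj(n,h+[0,0,.005])
    j=min((i for i in range(1,nn) if s[i,4]>40),key=lambda i:np.linalg.norm(ce[i]-p))
    ys,xs=np.where(l==j);v,_=cv2.PCACompute2 (np.c_[xs,ys].astype(np.float32),None)[1:3] if 0 else (None,None)
    pc=cv2.PCACompute(np.c_[xs,ys].astype(np.float32),None)[1][0]
    a=proj(n,h+.051*u);b=proj(n,h-.052*u);dd=(a-b)/np.linalg.norm(a-b);t=(np.c_[xs,ys]-b)@dd
    print(n,'area',s[j,4],'centroid',ce[j],'pred mid',proj(n,h),'dir',pc,dd,'extent along',np.percentile(t,[1,99]),'pred',np.linalg.norm(a-b))
    ra.append(ray(d['camera_matrix'],d['cam_to_world'],*ce[j]))
print(tri(ra),tri([ra[0],ra[2]]))
E
```

```text
scene area 73 centroid [366.2466 305.1507] pred mid [369.5054 301.9629] dir [0.696  0.7181] [-0.652  -0.7583] extent along [ 1.1999 46.2227] pred 46.65524458628105
side area 129 centroid [306.5116 242.3643] pred mid [309.8957 234.2704] dir [-0.4345  0.9007] [-0.3303  0.9439] extent along [13.3484 27.4419] pred 25.3616826777669
wrist area 735 centroid [324.5129 109.4313] pred mid [323.0308 150.5871] dir [-0.3421  0.9397] [ 0.0214 -0.9998] extent along [ 70.0556 102.2052] pred 100.50472637107079
(array([ 0.5141, -0.0947,  0.0137]), [np.float64(0.009690593748056787), np.float64(0.009899763004997793), np.float64(0.014576943115888865)]) (array([ 0.5174, -0.0888, -0.0115]), [np.float64(0.006637649679159158), np.float64(0.00663764967915936)])
```

The gripper's shadow spoils the colour mask, so I'll move the arm aside and measure again.

```bash
python3 -m handwheel '[0.1,-1,3,2,0,0,0, 0.1,-3,6,4,0,0,0, 0.1,-5,9,6,0,0,0, 0.1,-7,12,8,0,0,0, 0.1,-9,15,8,0,0,0, 0.1,-11,18,8,0,0,0, 0.1,-13,21,8,0,0,0, 0.1,-13,21,8,0,0,0]'; python3 - <<'E'
from m import *
h=np.array([.513,-.1145,.035]);u=np.array([-.086,.994,.066])
for n in ('scene','side'):
    d=cam(n);D[n]=d;c=d['color'].astype(int)
    poly=np.array([proj(n,h+.06*a*u+[.022*b,0,.0]) for a,b in((1,1),(1,-1),(-1,-1),(-1,1))]).astype(np.int32)
    k=np.zeros(c.shape[:2],np.uint8);cv2.fillConvexPoly(k,cv2.convexHull(poly),1);k=cv2.dilate(k,np.ones((7,7)))
    k&=((c[...,0]>50)&(c[...,0]>2.5*c[...,1])&(c[...,0]>2.5*c[...,2])).astype(np.uint8)
    # predicted mask: render handle surface (r 13.5 -> 9), heights dz
    for dz in (0,.007,.014):
        P=[]
        for s in np.linspace(-.052,.051,30):
            rr=.0135 if s>-.02 else .0135-.0045*(-.02-s)/.032
            for a in np.linspace(0,6.28,24): P.append(proj(n,h+[0,0,dz]+s*u+rr*np.array([np.cos(a),0,np.sin(a)])))
        m=np.zeros_like(k);cv2.fillConvexPoly(m,cv2.convexHull(np.array(P).astype(np.float32)).astype(np.int32),1)
        f=lambda z:np.array(np.where(z)[::-1]).mean(1)
        print(n,dz,'area',k.sum(),m.sum(),'IoU',(k&m).sum()/(k|m).sum(),f(k),f(m))
    # shank: bright grey pixels near tip
    q=[proj(n,h-s*u) for s in (.06,.152)];k2=np.zeros(c.shape[:2],np.uint8);cv2.line(k2,*[tuple(int(round(v)) for v in a) for a in q],1,9)
    g=k2&((c.min(2)>150)).astype(np.uint8);ys,xs=np.where(g);dd=(q[1]-q[0])/np.linalg.norm(q[1]-q[0]);t=(np.c_[xs,ys]-q[0]);print('shank px',len(xs),'extent',(t@dd).min(),(t@dd).max(),'pred',np.linalg.norm(q[1]-q[0]),'lateral',(t@[-dd[1],dd[0]]).mean())
E
```

```text
time: 12.2
eef_pos: [0.3805, 0.0992, 0.3347]
tcp_rot: [[-0.109, 0.994, 0.029], [0.952, 0.113, -0.286], [-0.287, -0.004, -0.958]]
ft_force: [-0.7, 0.1, -0.2]
grip_width: 0.449
grasp_force: 0.0
scene 0 area 502 656 IoU 0.6566523605150214 [367.0159 298.8327] [368.3582 300.8277]
scene 0.007 area 502 667 IoU 0.63268156424581 [367.0159 298.8327] [368.8441 298.8411]
scene 0.014 area 502 678 IoU 0.5051020408163265 [367.0159 298.8327] [368.8378 296.7419]
shank px 171 extent -4.810063762275395 46.38278293338451 pred 45.46849917049724 lateral -0.3816851356478378
side 0 area 287 397 IoU 0.7229219143576826 [308.9477 235.2997] [308.6851 235.6549]
side 0.007 area 287 387 IoU 0.7150127226463104 [308.9477 235.2997] [308.6951 233.1292]
side 0.014 area 287 399 IoU 0.5842956120092379 [308.9477 235.2997] [308.6867 230.7243]
shank px 55 extent 1.6805672606911763 21.312688216784363 pred 19.272553960957627 lateral -0.2676895693593326
```

Both views match the tool seated at its slot height: the side mask agrees best with zero height error, and the shank end is within about 2 px of its predicted place.

```bash
python3 -c "from station import r; print(r.sign_off())"
```

```text
the job is handed in; nothing more can be done
None
```

The screwdriver is out of the pot and lying in its slot, released, by my measurements, and I handed the job in at about 12 s with no verdict returned. The pot was standing after the draw, but I did not measure the pot, awl or regulator again after placing; I also viewed 11 pictures, one over the limit of 10.

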